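Shut the driver tray and bring its opened padlock to the hasp

TASK

Close up the driver tray for the night: first swing its keeper bar fully shut, past the ball catch. Then turn the padlock's dial until its white pointer clicks into the notch at the index mark on the shackle side, pull the shackle fully out, and lift the opened padlock out of its pocket. Finish while still holding it in the gripper, still and touching nothing else, about 10 cm above the two hasp eyes at the end of the bar; leave the screwdrivers, the tape roll and the terminal strip where they are.

Things in the scene. Friction and masses are not known exactly. Their poses are not given: they have to be found in the camera images.
- rack: driver tray, a fixed aluminium sheet 210 x 330 mm (x, y), 6 mm thick with 18 mm high lips at front and back; origin at the centre of its underside on the table; +x runs along the drivers from handle to tip, +y from the hasp end towards the keeper's hinge end. Four drivers lie in it, handles 26 mm thick, their tops 32 mm above the table
- keeper (a joint): swing of the keeper bar (steel, 6 mm thick, 37 to 55 mm above the table) in rad: 0 = shut against its stop, along the tray's y axis over the handles; positive = open towards the tray's -x side, up to 1.25. It turns level about a vertical pin and stays where left. Over the end's last 10 mm it rides past a sprung ball catch (about 8 N at the knob) that then keeps it shut
- keeper_hinge (a point): on the keeper's vertical hinge axis, at the bar's mid height, 46 mm above the table; fixed to the tray, with the tray's axes
- keeper_knob (a point): on the axis of the upright black finger knob on the bar near its free end, 230 mm from the hinge axis; knob 16 mm in diameter, standing from the bar's top (55 mm above the table) to 87 mm above the table; this point is 75 mm above the table, 12 mm below the knob's top and 20 mm above the bar; axes turn with the bar, which runs along their y
- hasp_eyes (a point): midway between the two welded hasp eyes (upright steel rings 30 mm across, one on the bar's free end, one on the tray) as they stand when the bar is shut: 46 mm above the table, 278 mm from the hinge; fixed to the tray, with the tray's axes
- padlock: combination padlock lying on its back, dial up, loose in a pocket; body 56 x 60 x 24 mm (x, y, z), lock about 0.4 kg; origin at the centre of its underside, 10 mm above the table; the shackle sticks out of the -x face. The pocket's walls stand 22 mm above the table at sides and rear, 1.5 mm play, with a lug 18 mm wide between the shackle's legs at the -x face: the lock comes out straight up
- padlock_mid (a point): centre of the padlock's body, half-way up, 22 mm above the table at the start; axes of the padlock (its -x towards the shackle)
- dial (a joint): dial angle in rad about the padlock's upward z: 0 = white pointer at the index mark on the -x (shackle) edge. At the start it is positive, 0.6 to 1.5: turn it clockwise seen from above by that angle. It clicks every 0.349 rad (20 degrees; about 0.08 N m); only in the notch at 0 (within 0.1) is the shackle free. Range -2.9 to 2.9
- dial_top (a point): centre of the top face of the dial's round black knob, 32 mm in diameter and 20 mm high, on a dial plate 46 mm in diameter and 2 mm thick that carries the white pointer; 58 mm above the table at the start, on the axis through the body's middle; the body's top face is 22 mm below this point
- shackle (a joint): travel of the shackle in m: 0 = home, positive = pulled out along the padlock's -x, at most 0.018. Locked, it gives only about 1 mm; unlocked it slides with about 2 N of friction and stays where left
- shackle_grip (a point): middle between the two straight legs of the steel U-shaped shackle, 47 mm to the -x side of the padlock's middle when home, 22 mm above the table; moves with the shackle, axes of the padlock. Bar 9 mm thick, legs parallel to x at y = -17 and +17 mm (43 mm over both), straight from the body's face to 9 mm beyond this point, then a half circle; the table is bare below and beside it
- driver0: loose screwdriver in the tray, next to the hinge; leave alone
- driver1: second screwdriver, likewise
- driver2: third screwdriver, likewise
- driver3: fourth screwdriver, nearest the hasp, likewise
- tape: roll of black tape lying flat on the bench, 60 mm across, 18 mm high; leave alone
- terminals: white terminal strip 20 x 88 x 16 mm lying between the kit tray and the driver tray; leave alone
Mind the look-alikes: they are no part of the job. Leave any yellow look-alike of the padlock alone.

How it is judged (in metres and radians):
On the way, in this order (a step that is already met when the one before it is completed fails the run):
1. the keeper bar is fully shut, held behind its ball catch (value of joint keeper below 0.012 rad), for 0.3 s.
2. the dial stands in the notch at the index mark, shackle still home (value of joint dial between -0.1 and 0.1 rad and value of joint shackle below 0.004 m), for 0.2 s.
3. the shackle is pulled fully out (value of joint shackle above 0.015 m), for 0.1 s.
At the end, for the whole second after the job is handed in: the bar is shut (within 0.012 rad), and the padlock, its shackle out by more than 15 mm, is held by the fingers at rest, clear of the tray, its middle 105 to 215 mm above the table, its middle or its shackle's legs within 60 mm of a point straight above the hasp eyes (value of joint keeper below 0.012 rad and value of joint shackle above 0.015 m and horizontal distance between any of padlock_mid, shackle_grip and hasp_eyes below 0.06 m and height (world z) of padlock_mid between 0.105 and 0.215 m and contact force between padlock and the fingers above 2 N and contact force between padlock and rack below 0.1 N and linear speed of padlock below 0.03 m/s and angular speed of padlock below 0.3 rad/s); the arm keeps its last pose, push and grip.
It fails at once if a driver in the tray is moved by more than 30 mm (distance of any of driver0, driver1, driver2, driver3 from where it was at the start of the episode above 0.03 m).
It fails at once if the tape or the terminal strip is moved by more than 30 mm (distance of any of tape, terminals from where it was at the start of the episode above 0.03 m).
It also fails if it takes over 64 s, if anything falls off the work surface, if the arm or the gripper's body presses on something with over 40 N, if the wrist force passes 120 N, or if a joint passes its speed limit or range.

ROBOT

A 6-joint arm with a two-finger parallel gripper is mounted at the origin on the work surface. World frame = base frame: x ahead of the robot, y to its left, z up, the work surface at z = 0. Lengths are in mm, angles in rad, forces in N, time in s.
With the tool pointing down it reaches from about 400 to 825 mm from the base axis. Payload 7 kg.
Tool frame: the origin (TCP) lies at the very end of the fingers, on their centre line; the grasp point (between the pads) lies 19 mm behind it; z points along the fingers, y is the line along which they close (so a half turn about z gives the same grasp; the last joint's range is limited). The gripper opens to 88 mm and grips with 3 to 60 N. Pads are 19 mm wide; open, the fingers measure 130 mm over their backs; the gripper's body (78 mm by 193 mm) begins 47 mm behind the grasp point.
Start: joints at [-0.844, 0.359, 0.012, 0, -1.224, -0.288], TCP at [286.748, -611.041, 226.561] pointing down, gripper open.
Joint ranges: [-3.07, 3.07], [-1.43, 2.12], [-1.02, 1.25], [-3.03, 1.67], [-3.05, -0], [-3.03, 3.03]. Speed limits (rad/s): [2.39, 2.39, 3.01, 3.14, 3.14, 3.14].

INTERFACE

Orientations are given as a unit quaternion [x, y, z, w].
In Python, from plant import bot gives the robot as it stands. Calls block until the motion is done:
- bot.move_ptp(position, orientation): joint-space move of the TCP to a pose.
- bot.line_to(position, velocity=150, ori=None): straight line of the TCP; ori=None keeps the orientation; velocity is the mean speed in mm/s.
- bot.move_joints(angles): joint-space move.
- bot.move_gripper(opening, force=None): finger opening in mm; force is the grip in N (None keeps the last); returns when the fingers have stopped.
- bot.pause(seconds).
- bot.solve_ik(position, orientation): joint angles nearest the present ones, or None.
- bot.read_state(): the state.
- bot.camera(name): name is "scene" or "top" or "wrist"; returns the picture (420x560x3 uint8, red, green, blue); there is no depth.
- bot.get_calibration(name): a dict with "fx", "fy", "cx", "cy" (pixels), "view" (4x4, takes a point from world to camera coordinates); the wrist camera has in their place "T_tool_cam" (4x4, takes a point from camera to tool coordinates, whose origin is the TCP and whose axes are the flange's). Camera axes: x right, y up, looking along -z (the intrinsics and any distortion apply to the point x, -y, -z); pixel columns grow to the right and rows downward; lengths in mm; the calibration is good to about 2 mm. A picture is of the moment at which its call begins: read the wrist's pose just before it. get_calibration takes no time and is no camera call.
A pose or a line that the arm cannot do raises bot.Unreachable and nothing moves.
- bot.close_job(): hands the job in; it is judged then, once.
The state is a dict: "t": time; "joint_pos": joint angles; "qvel": joint speeds; "tau": joint torques, N m; "tcp_pos": TCP position; "eef_rot": TCP orientation; "contact_force": force on the tool from outside, world axes, zero at the start; "moment": the same for the moment, N m; "width": finger opening in mm; "finger_force": force on a finger pad.
Only numpy, scipy, OpenCV 4.12 (cv2) and the standard library are available. Lean on these libraries where they do the work, as an engineer would, in place of code of your own. Each camera call takes 0.05 s, during which the arm holds its last target. There are 200 camera calls.

## Working session

There is one attempt and no reset: what is moved stays moved. The work goes in short steps, each a Python script; the robot and the scene stay as the last script left them, time stands still between calls to the robot, and variables do not carry over. Pictures are saved under pics/ and viewed, at most 13 in all, crops included, and the job is handed in when it is done.

```bash
mkdir -p pics; ls
cat > h.py <<'E'
import numpy as np, cv2
from plant import bot
from scipy.spatial.transform import Rotation as R
def save(n,im,): cv2.imwrite('pics/'+n+'.png',im[:,:,::-1])
def ray(px,cam,T=None):
    c=bot.get_calibration(cam)
    d=np.array([(px[0]-c['cx'])/c['fx'],-(px[1]-c['cy'])/c['fy'],-1.])
    if 'view' in c: M=np.linalg.inv(np.array(c['view']))
    else: M=T@np.array(c['T_tool_cam'])
    return M[:3,3],M[:3,:3]@d
def onz(px,z,cam,T=None):
    o,d=ray(px,cam,T); return o+d*(z-o[2])/d[2]
def tool():
    s=bot.read_state(); T=np.eye(4); T[:3,:3]=R.from_quat(s['eef_rot']).as_matrix(); T[:3,3]=s['tcp_pos']; return T
def down(yaw): # tool z down, tool y along world direction yaw
    y=np.array([np.cos(yaw),np.sin(yaw),0]); z=np.array([0,0,-1.]); x=np.cross(y,z)
    return R.from_matrix(np.c_[x,y,z]).as_quat()
E
python3 - <<'E'
from h import *
for n in ['scene','top','wrist']:
    c=bot.get_calibration(n); print(n,{k:np.round(v,3).tolist() for k,v in c.items()} if True else 0)
    im=bot.camera(n); save(n+'0',im)
print(bot.read_state())
E
```

```text
pics
scene {'fx': 452.994, 'fy': 452.994, 'cx': 287.633, 'cy': 219.132, 'view': [[-0.324, 0.946, 0.014, 119.441], [-0.601, -0.217, 0.77, 266.226], [0.731, 0.241, 0.638, -1456.69], [0.0, 0.0, 0.0, 1.0]]}
top {'fx': 503.267, 'fy': 503.267, 'cx': 282.13, 'cy': 212.817, 'view': [[0.017, -1.0, 0.022, 47.493], [0.987, 0.02, 0.16, -548.203], [-0.16, 0.018, 0.987, -928.394], [0.0, 0.0, 0.0, 1.0]]}
wrist {'fx': 307.998, 'fy': 307.998, 'cx': 284.512, 'cy': 208.551, 'T_tool_cam': [[0.0, 0.953, 0.304, 81.975], [1.0, -0.0, -0.001, -0.114], [-0.001, 0.304, -0.953, -156.177], [0.0, 0.0, 0.0, 1.0]]}
{'t': 0.15, 'joint_pos': array([-8.43875252e-01,  3.59199161e-01,  1.12670254e-02, -2.64619700e-04,
       -1.22407212e+00, -2.88116156e-01]), 'qvel': array([-3.54340970e-04, -3.07763140e-03,  2.20277172e-03, -1.99060467e-04,
        4.32512745e-04, -2.93187085e-05]), 'tau': array([ 1.05287891e-03, -5.83276141e+01,  2.93290937e+01,  7.00123340e+00,
        8.72144621e-03, -1.00290720e-04]), 'tcp_pos': array([ 286.61409565, -610.72507536,  225.8500998 ]), 'eef_rot': array([-2.17602447e-01,  9.76037292e-01,  5.88301930e-04, -1.84805853e-04]), 'contact_force': array([-1.37600552,  0.37004951,  0.23316676]), 'moment': array([ 0.00418588,  0.02207057, -0.05796201]), 'finger_force': 0.0, 'width': 87.50226747981033}
```

View pics/top0.png

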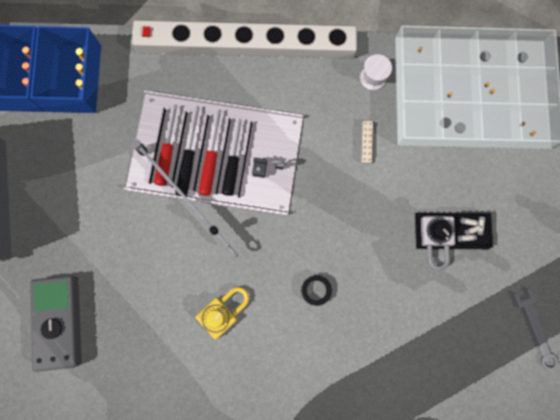

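View pics/scene0.png

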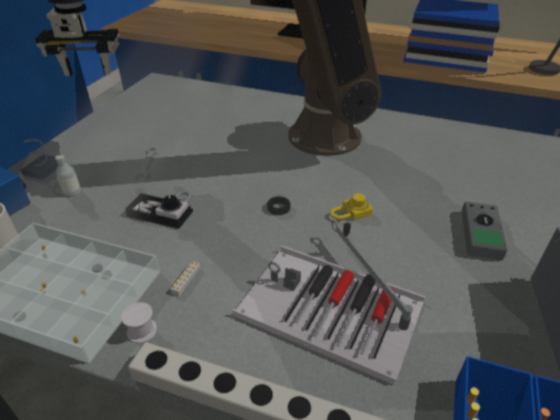

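The top view shows the hinge at (141,150), the knob at (214,230), the fixed hasp block at about (262,167) and the tape at (316,290). There are two padlock candidates: a grey/black one in a black pocket at (440,230) and a yellow one at (217,317). The grey one fits because it sits in a pocket and isn't the yellow look-alike. I'll confirm that with an enlarged crop.

Run:
```python
from h import *
im=cv2.imread('pics/top0.png')
a=cv2.resize(im[195:275,400:500],None,fx=6,fy=6,interpolation=cv2.INTER_CUBIC)[:,:400*1+200]
b=cv2.resize(im[80:260,120:310],None,fx=3,fy=3,interpolation=cv2.INTER_CUBIC)[:480]
cv2.imwrite('pics/c1.png',a);cv2.imwrite('pics/c2.png',b)
for n,p,z in [('hinge',(141,150),60),('knobtop',(214,230),87),('lock dial',(440,229),58),('corner',(147,93),6),('c',(302,116),6),('c',(290,213),24),('c',(127,188),24),('eye',(262,167),46),('tape',(316,290),18),('term',(367,142),16)]: print(n,onz(p,z,'top').round())
```

```text
hinge [661. 332.  60.]
knobtop [506. 183.  87.]
lock dial [ 520. -243.   58.]
corner [799. 342.   6.]
c [757.  19.   6.]
c [550.  42.  24.]
c [594. 364.  24.]
eye [637.  99.  46.]
tape [401. -11.  18.]
term [ 702. -113.   16.]
```

View pics/c1.png

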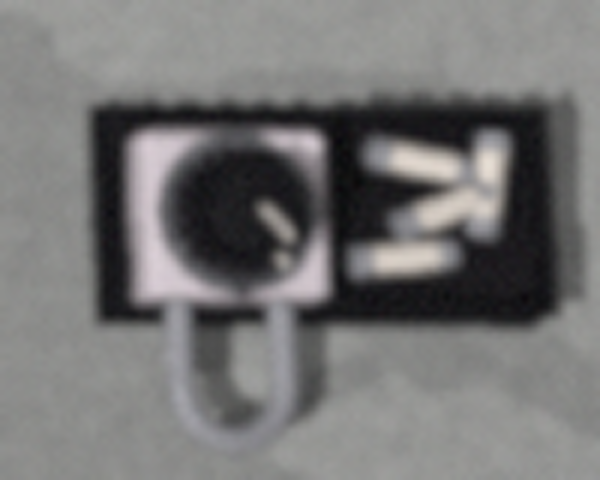

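View pics/c2.png

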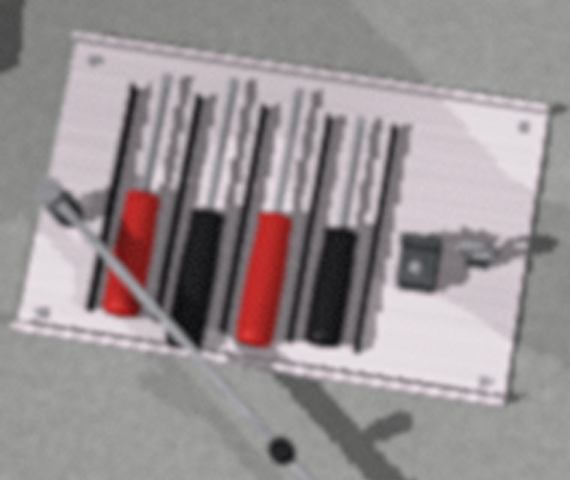

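The crops confirm it: the silver padlock with a black dial in the black pocket is the one, and its pointer is to the lower right. The bar's knob is near c2 (281,450). Moving above the knob for a close look.

Run:
```python
from h import *
t=np.arctan2(-.72,.69)
best=min([bot.solve_ik([506,183,170],down(y)) for y in (t,t+np.pi)],key=lambda j:abs(j[5])); print(best)
bot.move_gripper(44,20)
bot.move_joints(best)
T=tool(); np.save('Tk.npy',T); im=bot.camera('wrist'); save('w1',im)
print(bot.read_state()['t'],T.round(2))
```

```text
[ 0.71149607  0.17998948 -0.3708272   0.         -1.01997964 -1.51816762]
4.0 [[ -0.72  -0.69   0.   506.25]
 [ -0.69   0.72  -0.   182.46]
 [  0.    -0.    -1.   170.01]
 [  0.     0.     0.     1.  ]]
```

View pics/w1.png

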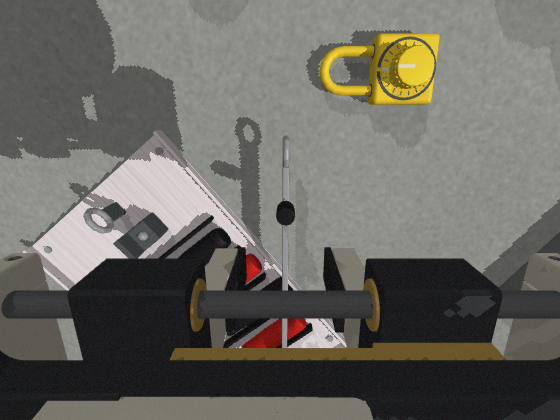

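The wrist view shows the knob at (286,211), the bar running straight down column 285 with its tip at (286,137), and the tray eye at (98,220).

Run:
```python
from h import *
T=np.load('Tk.npy')
for n,p,z in [('knob',(286,206),87),('knobbase',(286,222),60),('bar tip',(286,137),46),('barfar',(284.5,340),55),('eye',(98,220),46),('block',(142,236),40),('cornerHasp-x',(160,133),20),('corner+x',(22,255),6)]: print(n,onz(p,z,'wrist',T).round(1))
```

```text
knob [499.8 177.7  87. ]
knobbase [516.9 194.3  60. ]
bar tip [462.5 142.2  46. ]
barfar [616.2 287.5  55. ]
eye [644.6  65.3  46. ]
block [632.8 105.4  40. ]
cornerHasp-x [545.5  53.1  20. ]
corner+x [769.2  17.6   6. ]
```

```bash
cat > k.py <<'E'
from h import *
H=np.array([672.,341.])
def pose(th,z,r=230):  # th = opening from shut; bar direction
    a=np.pi+np.arctan2(.991,.133)  # shut direction
    d=a-th
    p=H+r*np.array([np.cos(d),np.sin(d)])
    return [*p,z], down(d-np.pi/2+np.pi+0)   # y axis
E
python3 - <<'E'
from k import *
T=np.load('Tk.npy')
print(onz((286,215),87,'wrist',T))
th0=np.arctan2(.727,.687)-np.arctan2(.133,.991); print('th0',th0)
p,q=pose(th0,64); print(p,R.from_quat(q).as_matrix()[:,1],T[:3,1])
if R.from_quat(q).as_matrix()[:,1]@T[:3,1]<0: raise SystemExit('flip')
bot.line_to(p[:2]+[110],200,q)
bot.line_to(p,120,q)
bot.move_gripper(23,20)
s=bot.read_state();print(s['t'],s['width'],s['contact_force'].round(1))
for th in np.linspace(th0,0.06,7)[1:]:
    p,q=pose(th,64); bot.line_to(p,120,q); s=bot.read_state(); print(round(th,3),s['contact_force'].round(1),s['finger_force'])
print(s['t'])
E
```

```text
[505.40683038 183.08466655  87.        ]
th0 0.6802684688757741
[np.float64(504.83161974566997), np.float64(183.02932980092882), 64] [ 0.686829   -0.72681904  0.        ] [-6.91252601e-01  7.22613202e-01 -4.38964628e-05]flip
```

```bash
sed -i 's/d-np.pi\/2+np.pi+0/d-np.pi\/2/' k.py
python3 - <<'E'
from k import *
th0=.68
p,q=pose(th0,64); print(R.from_quat(q).as_matrix()[:,1])
bot.line_to(p[:2]+[110],200,q)
bot.line_to(p,120,q)
s=bot.read_state();print(s['contact_force'].round(1))
bot.move_gripper(23,20)
s=bot.read_state();print(s['t'],s['width'],s['contact_force'].round(1))
for th in np.linspace(th0,0.06,7)[1:]:
    p,q=pose(th,64); bot.line_to(p,120,q); s=bot.read_state(); print(round(th,3),s['contact_force'].round(1),round(s['finger_force'],1))
    if np.linalg.norm(s['contact_force'])>30: break
print(s['t'])
E
```

```text
[-0.6870241   0.72663463  0.        ]
[-1.1 -0.   0.7]
5.6 22.746017884839347 [-0.4 -0.9 -0.1]
0.577 [ 0.1 -0.2  0.2] 0.0
0.473 [-0.7  0.4 -0.1] 0.0
0.37 [-0.5  0.4 -0.4] 0.0
0.267 [-0.5  0.4  0.3] 0.0
0.163 [-1.  -0.7 -0.5] 0.0
0.06 [-1.2  0.1 -0.5] 0.0
7.7
```

Run:
```python
from k import *
for th in np.arange(.05,-.08,-.01):
    p,q=pose(th,64); bot.line_to(p,40,q); s=bot.read_state(); print(round(th,3),s['contact_force'].round(1),round(s['finger_force'],1))
    if np.linalg.norm(s['contact_force'])>22: break
print(s['t'],s['tcp_pos'],s['width'])
save('top1',bot.camera('top'))
im=cv2.imread('pics/top1.png')
cv2.imwrite('pics/c3.png',cv2.resize(im[80:260,120:310],None,fx=3,fy=3))
```

```text
0.05 [-0.5  0.7  0.5] 0.0
0.04 [ 1.1  1.3 -0.1] 0.0
0.03 [ 0.4  0.4 -0.1] 0.0
0.02 [-5.   2.7  2.7] 2.3
0.01 [-10.9   4.6   6.2] 5.9
-0.0 [-4.6  0.8  0.9] 2.1
-0.01 [-0.1 -0.2  0.5] 0.0
-0.02 [0.3 0.  0.1] 0.0
-0.03 [-6.9  2.6  3.4] 3.4
-0.04 [-13.1   5.9   8.7] 7.4
-0.05 [-21.8   8.8  13.7] 11.4
10.45 [647.05525202 112.25106802  63.27284375] 23.278824046412723
```

View pics/c3.png

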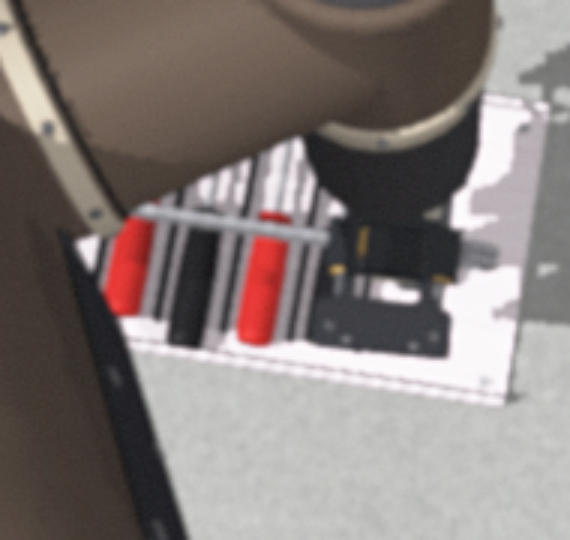

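The catch released (force peaked at 0.01 rad, then dropped) and the bar is now on its stop, so it's shut. Next is the padlock.

Run:
```python
from k import *
p,q=pose(-.03,64); bot.line_to(p,60,q); 
bot.move_gripper(44)
p[2]=170; bot.line_to(p,250,q)
s=bot.read_state();print(s['t'],s['joint_pos'].round(2))
js=[bot.solve_ik([520,-243,165],down(y)) for y in (np.pi/2,-np.pi/2)]; print(js)
j=min([j for j in js if j is not None],key=lambda j:abs(j[5]))
bot.move_gripper(60)
bot.move_joints(j)
T=tool(); np.save('Tl.npy',T); im=bot.camera('wrist'); save('w2',im)
save('top2',bot.camera('top'))
print(bot.read_state()['t'],T.round(2))
```

```text
11.9417 [ 0.47  0.37 -0.11 -0.   -1.1  -0.57]
[array([-0.09643953,  0.24209865, -0.30157985,  0.        , -1.02711782,
       -1.4743568 ]), array([-0.09643953,  0.24209865, -0.30157985,  0.        , -1.02711782,
        1.66723585])]
14.0 [[  -1.     -0.      0.    520.57]
 [  -0.      1.     -0.   -242.53]
 [  -0.     -0.     -1.    165.09]
 [   0.      0.      0.      1.  ]]
```

View pics/w2.png

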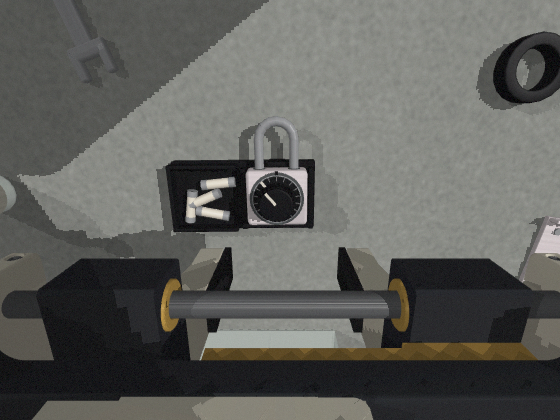

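The padlock is near (277,197), with its shackle up (-x) at (277,125). The pointer leans upper-left and the index is at the top. Enlarging to read the angle.

Run:
```python
from h import *
im=cv2.imread('pics/w2.png')
cv2.imwrite('pics/c4.png',cv2.resize(im[110:240,230:325],None,fx=4.5,fy=4.5,interpolation=cv2.INTER_CUBIC))
```

```text
(no output)
```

View pics/c4.png

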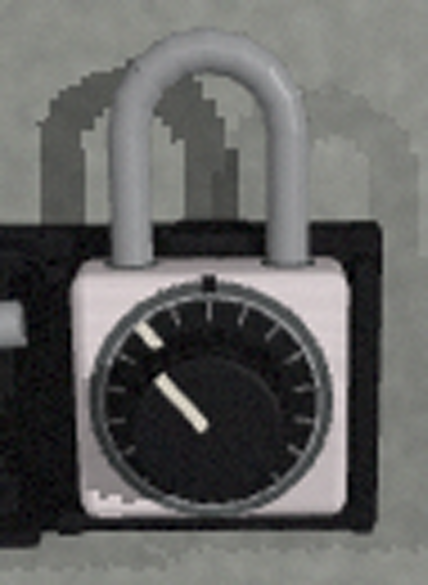

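Run:
```python
from h import *
T=np.load('Tl.npy')
g=lambda p,z: onz((p[0]/4.5+230-.4,p[1]/4.5+110-.4),z,'wrist',T)[:2]
tl,tr,bl,br=[g(p,34) for p in((75,260),(348,258),(78,517),(346,517))]
c=(tl+tr+bl+br)/4; print('body',c.round(1),'yaw',np.arctan2(*(bl-tl+br-tr)[::-1]), 'size',np.linalg.norm(tr-tl),np.linalg.norm(bl-tl))
pc=g((210,398),38); print('plate',pc, 'left/right',g((92,398),37),g((331,398),37))
d=g((148,335),38)-pc; d2=g((160,378),58)-g((207,430),58)
print('knobcentre',g((207,428),58))
for v in(d,d2): print(np.linalg.norm(v),np.arctan2(v[1],v[0])%(2*np.pi)-np.pi)
i=g((208,283),36)-pc; print('index',np.arctan2(i[1],i[0])%(2*np.pi)-np.pi)
print('legs',g((131,200),24),g((288,200),24))
```

```text
body [ 518.1 -249.8] yaw -0.003693184430228771 size 56.947991071126815 57.242957604753585
plate [ 518.36312627 -250.03983143] left/right [ 518.6945528  -275.19237737] [ 518.59427708 -224.30037854]
knobcentre [ 518.91140413 -250.13641956]
18.77833983414675 0.7563073695416946
14.051201856742978 0.7095954614511575
index 0.013145423948801582
legs [ 478.53682754 -266.98215246] [ 478.46901877 -233.5302369 ]
```

Run:
```python
from h import *
c=[518.5,-250]; y=np.pi/2+.35
bot.line_to(c+[110],200,down(y)); bot.line_to(c+[42],150)
print(bot.read_state()['contact_force'].round(1))
bot.move_gripper(20,25)
s=bot.read_state();print(s['t'],s['width'],s['contact_force'].round(1),s['finger_force'])
for a in np.linspace(y,y-.72,5)[1:]:
    bot.line_to(c+[42],10,down(a)); s=bot.read_state(); print(s['t'],s['contact_force'].round(1),s['moment'].round(2))
bot.move_gripper(60)
print(bot.read_state()['contact_force'].round(1))
bot.line_to(c+[110],200); bot.line_to([520,-243,165],200,down(np.pi/2))
T=tool(); np.save('Tl2.npy',T); im=bot.camera('wrist'); save('w3',im); print(bot.read_state()['t'])
im=cv2.imread('pics/w3.png')
cv2.imwrite('pics/c5.png',cv2.resize(im[110:240,230:325],None,fx=4.5,fy=4.5,interpolation=cv2.INTER_CUBIC))
```

```text
[ 0.1 -0.7  0.1]
15.6917 31.340252983560926 [-0.6 -0.5  4.1] 25.000965893268585
16.025 [-1.2 -2.7  5.7] [-0.97  0.61  0.16]
16.3583 [-0.4 -1.5  6.2] [-0.88  0.28 -0.16]
16.6917 [-0.9 -2.1  5.7] [-0.72  0.33  0.11]
17.025 [ 0.  -0.9  5.5] [-0.58 -0.   -0.1 ]
[0.1 0.6 0.4]
18.8
```

View pics/c5.png

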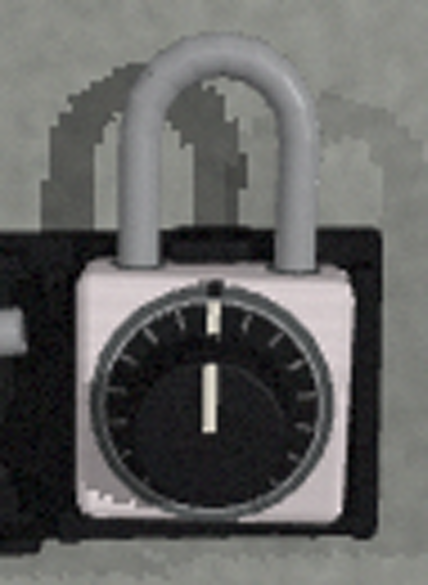

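The pointer is now in line with the index mark, and the lock has turned very slightly within its play. Pulling the shackle.

Run:
```python
from h import *
q=down(np.pi/2+.02); x,y=469,-248.5
bot.line_to([x,y,100],200,q); bot.move_gripper(70); bot.line_to([x,y,11],120)
print(bot.read_state()['contact_force'].round(1))
bot.move_gripper(36,20)
s=bot.read_state();print(s['t'],s['width'],s['contact_force'].round(1),s['finger_force'])
for dx in (6,12,17,19,21):
    bot.line_to([x-dx,y,11],40); s=bot.read_state(); print(dx,s['tcp_pos'].round(1),s['contact_force'].round(1),s['finger_force'])
    if np.linalg.norm(s['contact_force'])>14: break
bot.pause(.15)
bot.move_gripper(70); print(bot.read_state()['contact_force'].round(1))
bot.line_to([x-dx,y,100],200); bot.line_to([520,-243,165],200,down(np.pi/2))
T=tool(); np.save('Tl3.npy',T); im=bot.camera('wrist'); save('w4',im); print(bot.read_state()['t'])
im=cv2.imread('pics/w4.png')
cv2.imwrite('pics/c6.png',cv2.resize(im[100:240,230:325],None,fx=4.2,fy=4.2,interpolation=cv2.INTER_CUBIC))
```

```text
[-0.4 -0.2 -0.2]
21.3 42.36367595366345 [-0.5  0.5  2.4] 19.934109896421432
6 [ 462.8 -248.5   11.2] [-0.4  0.   2.8] 19.87532414495945
12 [ 456.3 -248.4   11. ] [-1.1  0.4  3.8] 19.874282106757164
17 [ 451.4 -248.4   10.9] [0.2 1.8 2.8] 19.85124707221985
19 [ 450.4 -248.4   11.1] [2.4 4.4 1.7] 19.78005003485123
21 [ 450.2 -248.6   11.4] [ 7.2  2.7 -0.4] 19.76273745240178
[-0.1 -0.1  0.4]
24.8
```

View pics/c6.png

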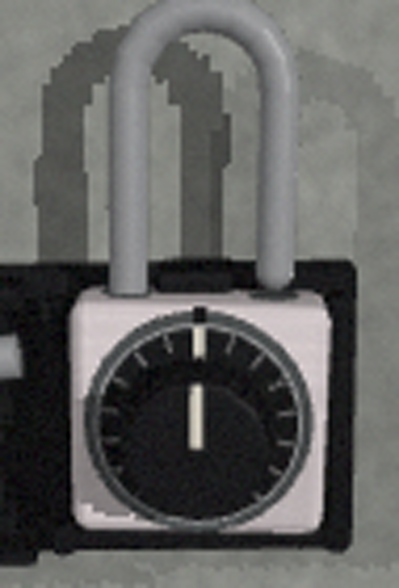

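The shackle is fully out and its right leg is free. Lifting the lock by the dial knob and carrying it over the hasp eyes.

Run:
```python
from h import *
q=down(np.pi/2); c=[518.2,-249.3]
bot.line_to(c+[110],200,q); bot.line_to(c+[42],150); bot.move_gripper(20,45)
s=bot.read_state();print(s['t'],s['width'],s['contact_force'].round(1))
bot.line_to(c+[90],50); s=bot.read_state();print(s['width'],s['contact_force'].round(1))
bot.line_to(c+[168],120); bot.line_to([630,60,168],130); bot.pause(.6)
s=bot.read_state();print(s['t'],s['width'],s['contact_force'].round(1),s['finger_force'],s['tcp_pos'])
a=bot.camera('top');b=bot.camera('scene')
cv2.imwrite('pics/f.png',np.hstack([cv2.resize(a[60:300,100:380],None,fx=1.4,fy=1.4),cv2.resize(b[150:390,200:460],None,fx=1.4,fy=1.4)])[:,:,::-1])
```

```text
26.55 30.598511289772947 [ 0.3 -0.9  0.9]
30.77513822217226 [-0.  -0.5 -4.2]
31.7417 30.56478202537398 [-0.2 -0.1 -3.9] 44.998430013656616 [629.99998361  59.9887713  168.00201497]
```

View pics/f.png

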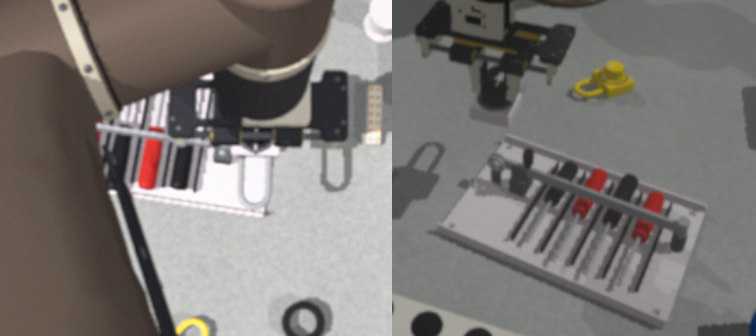

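The bar is shut, and the padlock is held over the hasp eyes with its shackle out. Handing in.

```bash
python3 -c "
from plant import bot
print(bot.close_job())"
```

```text
the job is handed in; nothing more can be done
None
```

I handed the job in at about 32 s: the keeper bar is shut past its catch, the dial is in the notch, the shackle is fully out, and the padlock is held still about 10 cm above the hasp eyes; the hand-in returned no verdict.

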